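# Lift the spice caddy out of its drawer and hold it level

## Robot

A 7-joint arm with a two-finger parallel gripper is mounted at the origin on a cart in front of the work surface, level with it; the furniture and walls round the work are solid. World frame = base frame: x ahead of the robot, y to its left, z up, the work surface at z = 0. Lengths are in m, angles in rad, forces in N, time in s.
With the tool pointing down it reaches from about 0.35 to 0.9 m from the base axis. Payload 19.9 kg.
Tool frame: the origin (TCP) lies between the finger pads; the fingertips stand 19 mm ahead of it and the grasp point (between the pads) is the TCP; z points along the fingers, y is the line along which they close (so a half turn about z gives the same grasp; the last joint's range is limited). The gripper opens to 94 mm and grips with 3 to 60 N. Pads are 16 mm wide; open, the fingers measure 119 mm over their backs; the gripper's body (75 mm by 177 mm) begins 78 mm behind the grasp point.
Start: joints at [-1.389, 0.417, -0.01, 1.614, 0.005, 1.111, -0.053], TCP at [0.139, 0.609, 0.224] pointing down, gripper open.
Joint ranges: [-2.81, 2.81], [-0.39, 2.02], [-1.27, 1.25], [0.06, 2.57], [-1.19, 4.33], [0.19, 2], [-2.82, 2.82]. Speed limits (rad/s): [1.89, 1.89, 2.39, 2.39, 3.01, 3.01, 3.01].

## Interface

Orientations are given as a 3x3 rotation matrix whose columns are the frame's x, y, z axes.
In Python, from rig import robot gives the robot as it stands. Calls block until the motion is done:
- robot.move_ptp(position, orientation): joint-space move of the TCP to a pose.
- robot.move_linear(position, velocity=0.15, frame=None, threshold=None): straight line of the TCP; frame=None keeps the orientation; velocity is the mean speed in m/s. With threshold (N) it stops when the force on the tool has changed by that much, and returns True; else False.
- robot.goto_joints(angles): joint-space move.
- robot.gripper_to(opening): finger opening in m; the grip force is fixed at half the most; returns when the fingers have stopped.
- robot.pause(seconds).
- robot.ik(position, orientation): joint angles nearest the present ones, or None.
- robot.get_state(): the state.
- robot.grab_frame(name): name is "scene" or "top" or "wrist"; returns the picture (384x512x3 uint8, red, green, blue); there is no depth.
- robot.camera_info(name): a dict with "fx", "fy", "cx", "cy" (pixels), "dist" ([k1, k2, p1, p2, k3] as OpenCV has them; the pictures are not rectified), "rvec" (rotation vector, rad) and "tvec" (3), from world to camera coordinates, as OpenCV has them. Camera axes: x right, y down, z forward; pixel columns grow to the right and rows downward; lengths in m; the calibration is good to about 2 mm. A picture is of the moment at which its call begins: read the wrist's pose just before it. camera_info takes no time and is no camera call; for the wrist camera it gives the pose at the moment of the call.
A pose or a line that the arm cannot do raises robot.PlanningError and nothing moves.
- robot.sign_off(): hands the job in; it is judged then, once.
The state is a dict: "time": time; "qpos": joint angles; "joint_vel": joint speeds; "effort": joint torques, N m; "ee_pos": TCP position; "tool_rot": TCP orientation; "force": force on the tool from outside, world axes, zero at the start; "moment": the same for the moment, N m; "opening": finger opening in m; "grasp_force": force on a finger pad.
Only numpy, scipy, OpenCV 4.12 (cv2) and the standard library are available. Lean on these libraries where they do the work, as an engineer would, in place of code of your own. Each camera call takes 0.05 s, during which the arm holds its last target. There are 200 camera calls.

## Task

Pull the drawer of the small wooden spice chest all the way out, take the spice caddy by its black grip and lift it, with all four spice jars standing in it, out of the drawer until its underside is higher than the chest. Finish while still holding it up there, level and still, with the drawer left open so that I can wipe it out; don't tip the caddy on the way and leave the other things on the worktop where they are.

Things in the scene. Friction and masses are not known exactly. Their poses are not given: they have to be found in the camera images.
- chest: Small mid-brown wooden spice chest, 220 deep (x) x 172 wide (y) x 150 high, fixed to the worktop, one deep drawer that fills its front. Origin at the centre of its underside, on the worktop; the front, with the drawer, faces its own -x, its x axis points to its back, z up. It stands at the left, turned in towards the middle. The drawer slides out along the chest's -x.
- spice_drawer (a joint): Travel of the drawer along the chest's -x, in m: 0 shut, 0.19 fully out at its stop. About 2 N friction plus 6 N per m/s; it stays where left. Drawer box 126 wide inside, floor 26 above the worktop, sides and back end 80 above the worktop; only the front panel (14 thick) reaches 145. Shut, its inside runs from 110 in front of the chest's origin to 84 behind it.
- drawer_handle (a point): Middle of the drawer's steel bar handle: a level round bar 10 thick and about 84 long across the drawer (along the chest's y), 118 above the worktop, 32 below the chest's top. The bar's centre line stands 42 off the drawer front, so the clear gap behind the bar is 37. The point moves with the drawer.
- caddy: Loose pale wooden caddy in the drawer, 160 long (x) x 114 wide (y), 104 high over its grip, walls 36 high; 0.5 to 0.9 kg with its jars. Origin at the centre of its underside, z up, x along the chest's x within 0.03 rad; starts 12 to 28 in front (-x) of the chest's origin. Four wells 47 square, centred at x +-52.5, y +-29, floor 6 above the underside. About 6 clearance to each drawer side.
- caddy_grip (a point): Centre of the caddy's black grip, over the middle of the caddy, 94 above its underside: a bar 60 long (caddy's x), 16 thick (caddy's y), 20 high, on two uprights at +-22 along x. To be pinched across its thickness, from above; along x it is 31 from the middle to the nearest jar and nothing stands beside it along y. The full caddy hangs stably from it.
- jar_blue: Square glass spice jar with dark blue label and yellow cap, 42 x 42 x 96 high, origin at the centre of its underside; loose, stands in one of the caddy's wells (which one varies).
- jar_green: Square glass spice jar with green herbs and yellow cap, 42 x 42 x 96 high, origin at the centre of its underside; loose in another well.
- jar_red: Round glass spice jar with red contents and white cap, 43 x 43 x 96 high, origin at the centre of its underside; loose in another well.
- shaker: Glass salt shaker with grey top, 44 x 44 x 90 high, origin at the centre of its underside; loose in the remaining well.
- mug: Dark teal mug standing upside down, 81 across, 113 high, 113 over its handle, origin at the centre of its underside; bystander at the back, near the sink.
- steel_glass: Steel drinking glass, 72 across, 95 high, origin at the centre of its underside; bystander on the strip in front of the sink.
- bowl: White bowl, 150 across, 67 high, origin at the centre of its underside; bystander on the strip in front of the sink.
- tomato: Tomato, 68 across, 71 high; bystander at the front left.
- onion: Onion, 78 across, 85 high; bystander at the front left corner.

How it is judged:
By the outcome, as a careful person would: the job done as asked, in the order asked, and still so for the second after the job is handed in, while the arm keeps its last pose, push and grip.
It also fails if it takes over 51 s, if anything falls off the work surface, if the arm or the gripper's body presses on something with over 40 N, if the wrist force passes 120 N, or if a joint passes its speed limit or range.

## Working session

There is one attempt and no reset: what is moved stays moved. The work goes in short steps, each a Python script; the robot and the scene stay as the last script left them, time stands still between calls to the robot, and variables do not carry over. Pictures are saved under pics/ and viewed, at most 10 in all, crops included, and the job is handed in when it is done.

```bash
mkdir -p pics
python3 - <<'E'
from rig import robot
import cv2,numpy as np
for n in ("scene","top"):
    im=robot.grab_frame(n)[:,:,::-1]
    cv2.imwrite(f"pics/{n}0.png",cv2.resize(im,(768,576),interpolation=cv2.INTER_CUBIC))
    c=robot.camera_info(n); R=cv2.Rodrigues(np.array(c['rvec'],float))[0]; print(n,c, -R.T@np.array(c['tvec']))
print(robot.get_state())
E
```

```text
scene {'fx': 385.0890888606468, 'fy': 385.0890888606468, 'cx': 258.0183206599207, 'cy': 193.3908356801515, 'dist': array([-0.08852629,  0.        ,  0.        ,  0.        ,  0.        ]), 'rvec': array([ 1.94569809, -1.93331401,  0.50353353]), 'tvec': array([-0.07733716,  0.55775609,  1.36457327])} [-0.17161158 -0.07148125  1.46443607]
top {'fx': 354.04127324701574, 'fy': 354.04127324701574, 'cx': 255.0985314369845, 'cy': 191.03069354994278, 'dist': array([0.02016646, 0.        , 0.        , 0.        , 0.        ]), 'rvec': array([ 2.21367713, -2.15978659,  0.05070439]), 'tvec': array([-0.06887219,  0.58022689,  1.16721351])} [ 0.51398093 -0.06848748  1.19788441]
{'time': 0.1, 'qpos': array([-1.3885075 ,  0.41794942, -0.01028965,  1.61412994,  0.00477374,
        1.11066988, -0.05299194]), 'joint_vel': array([-9.55100211e-04, -4.01239084e-04, -9.13805503e-05, -2.13990991e-03,
        8.63338517e-04,  1.19676441e-03,  9.41148795e-04]), 'effort': array([ 8.30467507e-04, -8.52581835e+01,  6.39810786e-01, -4.26701152e+01,
       -4.89413564e-02,  1.63840625e-02,  1.42610361e-04]), 'ee_pos': array([0.13866959, 0.60909267, 0.22385927]), 'tool_rot': array([[-9.75071762e-01,  2.21889723e-01, -9.54265503e-05],
       [ 2.21889687e-01,  9.75071117e-01, -1.13287752e-03],
       [-1.58326205e-04, -1.12581105e-03, -9.99999354e-01]]), 'force': array([-0.66938339, -0.20696522, -0.03722411]), 'moment': array([ 0.02830335,  0.05643637, -0.03426612]), 'grasp_force': 0.0, 'opening': 0.09382331293540193}
```

View pics/scene0.png

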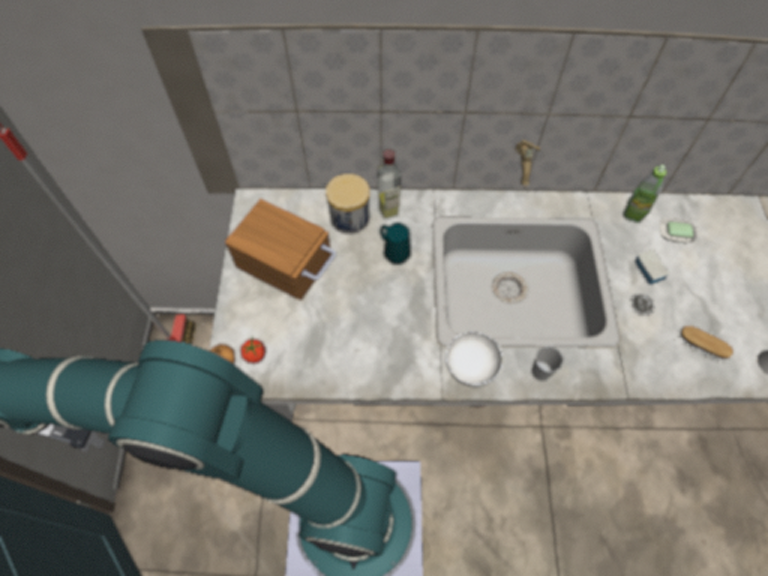

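View pics/top0.png

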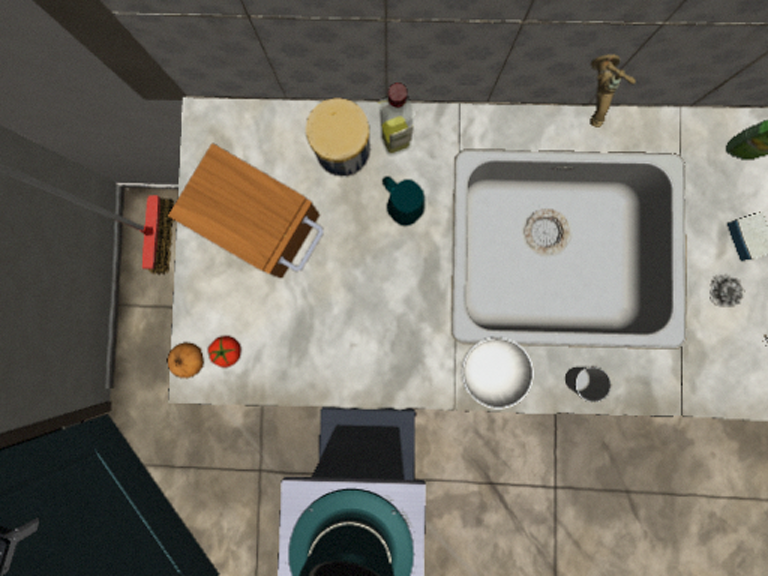

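The scene shows the chest at top left, with its handle near (325,262) and the mug at (397,243). The top view shows the chest top with corners near (213,144), (170,214), (278,276) and (320,208), and the handle bar from (322,222) to (300,268). I'll enlarge the chest next.

Run:
```python
import cv2
from rig import robot
im=robot.grab_frame("top")[:,:,::-1]
cv2.imwrite("pics/topc.png",cv2.resize(im[85:195,105:225],None,fx=5,fy=5,interpolation=cv2.INTER_CUBIC))
im=robot.grab_frame("scene")[:,:,::-1]
cv2.imwrite("pics/scenec.png",cv2.resize(im[125:205,140:240],None,fx=7,fy=7,interpolation=cv2.INTER_CUBIC))
```

```text
(no output)
```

View pics/topc.png

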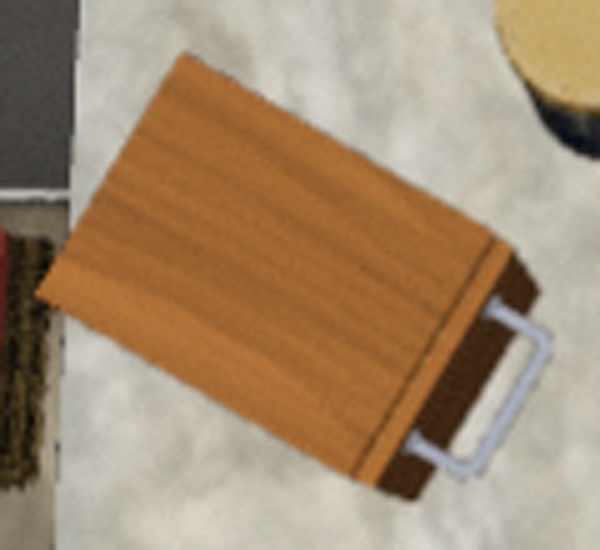

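View pics/scenec.png

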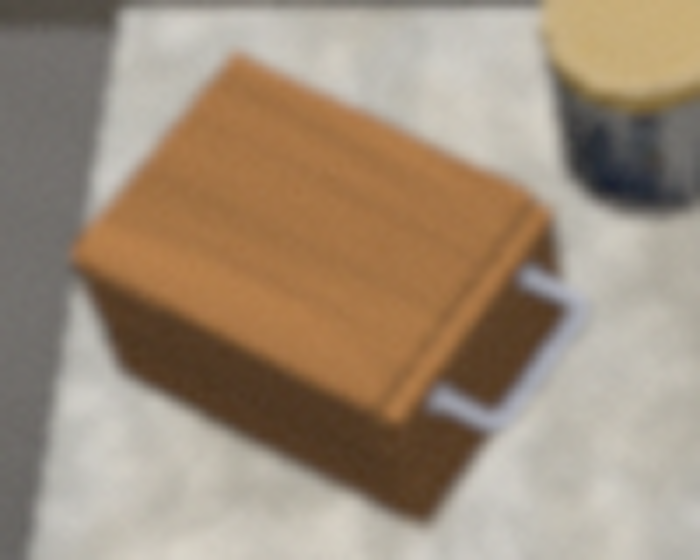

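The top crop shows body-top corners at (185,53), (38,295), (493,237) and (355,472), and the bar from (546,345) to (470,470). The scene crop shows (237,55), (78,255), (548,212) and (400,420), with the bar from (582,308) to (495,425). Next I'll fit the chest pose.

```bash
cat > h.py <<'E'
import cv2,numpy as np
from rig import robot
def proj(c,P):
    return cv2.projectPoints(np.array(P,float).reshape(-1,3),np.array(c['rvec'],float),np.array(c['tvec'],float),
      np.array([[c['fx'],0,c['cx']],[0,c['fy'],c['cy']],[0,0,1]]),np.array(c['dist']))[0].reshape(-1,2)
def ray(c,uv):
    K=np.array([[c['fx'],0,c['cx']],[0,c['fy'],c['cy']],[0,0,1]])
    n=cv2.undistortPoints(np.array(uv,float).reshape(-1,1,2),K,np.array(c['dist'])).reshape(-1,2)
    R=cv2.Rodrigues(np.array(c['rvec'],float))[0]
    d=np.c_[n,np.ones(len(n))]@R
    return -R.T@np.array(c['tvec']),d
def atz(c,uv,z):
    o,d=ray(c,uv); return o+d*((z-o[2])/d[:,2])[:,None]
def Rz(a): return np.array([[np.cos(a),-np.sin(a),0],[np.sin(a),np.cos(a),0],[0,0,1]])
E
python3 - <<'E'
from h import *
from scipy.optimize import least_squares
P=np.array([[.11,-.086,.15],[.11,.086,.15],[-.11,-.086,.15],[-.11,.086,.15],[-.124,-.086,.145],[-.124,.086,.145],[-.166,-.04,.118],[-.166,.04,.118]])
T=(np.array([[185,53],[38,295],[493,237],[355,472],[513,250],[378,486],[547,345],[468,470]])+.5)/5-.5+[105,85]
S=(np.array([[237,55],[78,255],[530,200],[385,412],[551,212],[402,422],[582,306],[495,425]])+.5)/7-.5+[140,125]
ct,cs=robot.camera_info("top"),robot.camera_info("scene")
def f(p):
    W=P@Rz(p[2]).T+[p[0],p[1],0]
    return np.r_[proj(ct,W)-T,proj(cs,W)-S].ravel()
r=least_squares(f,[.5,.4,1.03],loss='soft_l1'); print(r.x,np.round(r.fun.reshape(-1,2),1))
p=r.x; R=Rz(p[2])
print("handle",R@[-.166,0,.118]+[p[0],p[1],0],"open",R@[-.356,0,.118]+[p[0],p[1],0],"grip open",R@[-.21,0,.12]+[p[0],p[1],0])
uv=lambda l:(np.array(l)+.5)/1.5-.5
print("mug,tomato,onion,bowl",atz(ct,uv([[407,203],[225,352],[186,360],[498,372]]),.05))
E
```

```text
[0.72720891 0.23840381 1.07062815] [[-0.3 -0.2]
 [-0.6  0.4]
 [ 1.  -0.8]
 [-0.7  1.7]
 [ 1.3 -0.7]
 [-0.9  1.4]
 [-0.1  1.8]
 [ 2.5 -0.8]
 [-0.4 -0.7]
 [-1.8 -0.1]
 [ 1.  -1.1]
 [-1.3 -0.2]
 [ 0.9 -0.8]
 [-0.6  0.5]
 [-0.2  1.6]
 [ 1.9 -0.8]]
handle [0.64759977 0.0927385  0.118     ] open [ 0.55648088 -0.07398687  0.118     ] grip open [0.62649855 0.05412841 0.12      ]
mug,tomato,onion,bowl [[ 0.76425706 -0.10298     0.05      ]
 [ 0.43102884  0.28127787  0.05      ]
 [ 0.41193956  0.36427561  0.05      ]
 [ 0.40343827 -0.30547127  0.05      ]]
```

```bash
cat >> h.py <<'E'
YAW=1.0706
def tool(yaw,s=1):
    y=s*np.array([np.cos(yaw),np.sin(yaw),0]); z=np.array([0,0,-1.]); return np.c_[np.cross(y,z),y,z]
E
python3 - <<'E'
from h import *
ct,cs=robot.camera_info("top"),robot.camera_info("scene")
T=(np.array([[547,345],[468,470]])+.5)/5-.5+[105,85]
S=(np.array([[582,306],[495,425]])+.5)/7-.5+[140,125]
a,b=atz(ct,T,.118),atz(cs,S,.118); print(a,b)
m=(a.mean(0)+b.mean(0))/2; print("handle",m)
robot.move_linear([.139,.609,.34],velocity=.25)
q=[(s,robot.ik([m[0],m[1],.28],tool(YAW,s))) for s in(1,-1)]
for s,j in q: print(s,j)
st=robot.get_state()['qpos']
s=min([x for x in q if x[1] is not None],key=lambda x:abs(np.array(x[1])-st).max())[0]
robot.move_ptp([m[0],m[1],.28],tool(YAW,s)); robot.gripper_to(.04)
c=robot.camera_info("wrist"); im=robot.grab_frame("wrist")[:,:,::-1]
import pickle; pickle.dump(c,open("w1.pkl","wb"))
cv2.imwrite("pics/w1.png",cv2.resize(im,(768,576),interpolation=cv2.INTER_CUBIC))
p=robot.get_state(); print(s,p['time'],p['ee_pos'],p['qpos'],proj(c,[m])*1.5)
E
```

```text
[[0.68814332 0.0735247  0.118     ]
 [0.60982394 0.11955237 0.118     ]] [[0.69047949 0.0732072  0.118     ]
 [0.60861982 0.1194573  0.118     ]]
handle [0.64926664 0.09643539 0.118     ]
1 [-0.62149497  0.49039742  0.62026891  1.47928998 -0.2911699   1.2650224
  1.10135652]
-1 [-0.87297439  0.65115435  1.08242683  1.48748277 -0.58037937  1.35185098
 -1.82060806]
1 4.375 [0.64925743 0.09640909 0.27998461] [-0.62147293  0.49041126  0.62028726  1.47931275 -0.29117593  1.26503202
  1.10137906] [[383.18060233 280.2063484 ]]
```

View pics/w1.png

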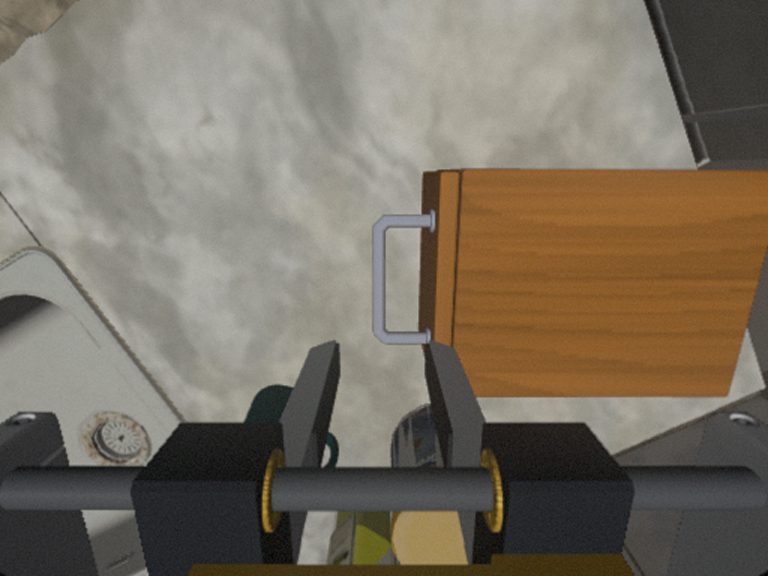

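The wrist view shows the bar centre at (379,280), against a predicted (383,280), so it sits about 1.5 mm off. The yaw agrees, and the finger gap straddles the bar. I'll go down, grip and pull.

Run:
```python
from h import *
u=np.array([np.cos(YAW),np.sin(YAW),0])
m=np.array([.64927,.09644,.118])-.0015*u
print(robot.ik(m-.2*u,tool(YAW)))
print("hit",robot.move_linear(m,velocity=.12,threshold=8))
robot.gripper_to(0.0)
s=robot.get_state(); print(s['opening'],s['grasp_force'],s['ee_pos'],s['force'])
print("stop",robot.move_linear(m-.205*u,velocity=.08,threshold=15))
s=robot.get_state(); print(s['time'],s['opening'],s['ee_pos'],s['force'],(m-s['ee_pos'])@u)
robot.gripper_to(.04); robot.pause(.2)
s=robot.get_state(); print(s['opening'],s['ee_pos'],s['force'])
e=s['ee_pos']
print(robot.move_linear([e[0],e[1],.27],velocity=.15,threshold=10))
print(robot.get_state()['time'])
```

```text
[-0.38945546  0.49301547  0.61259896  1.89056199 -0.36389668  0.87042603
  1.47619317]
hit False
0.008903537843679586 30.0025936961174 [0.64801857 0.09398951 0.11802304] [-5.52404312 -5.26458168  3.16033175]
stop True
8.575 0.00929221175757723 [ 0.55657519 -0.07267346  0.11795734] [0.89319298 1.17600123 3.93303193] 0.19135133701514281
0.04039451089701289 [ 0.55616024 -0.07190223  0.11760982] [ 0.11779655  0.02878045 -0.3848357 ]
False
10.6083
```

Run:
```python
from h import *
import pickle
u=np.array([np.cos(YAW),np.sin(YAW),0])
g=np.array([.5566,-.0727,.12])+.146*u; t=np.r_[g[:2],.32]
e=robot.get_state(); 
q=[(s,robot.ik(t,tool(YAW+np.pi/2,s))) for s in(1,-1)]
for x in q: print(x)
s=min([x for x in q if x[1] is not None],key=lambda x:abs(np.array(x[1])-e['qpos']).max())[0]
robot.move_linear(np.r_[e['ee_pos'][:2],.32],velocity=.2)
robot.move_ptp(t,tool(YAW+np.pi/2,s)); robot.gripper_to(.07)
c=robot.camera_info("wrist"); im=robot.grab_frame("wrist")[:,:,::-1]
pickle.dump((c,s,g),open("w2.pkl","wb"))
cv2.imwrite("pics/w2.png",cv2.resize(im,(768,576),interpolation=cv2.INTER_CUBIC))
p=robot.get_state(); print(s,p['time'],p['ee_pos'],proj(c,[g,g+.03*u,g-.03*u])*1.5)
```

```text
(1, array([-0.39067439,  0.36879462,  0.34319577,  1.49179292, -0.12612915,
        1.30280464,  2.60601573]))
(-1, array([-0.78021847,  0.48914771,  0.93538572,  1.50479386, -0.39810209,
        1.34893439, -0.31329505]))
1 12.9417 [0.62662773 0.05540486 0.31998559] [[382.49541838 271.3494117 ]
 [382.48010293 303.67036622]
 [382.51139122 237.49877399]]
```

View pics/w2.png

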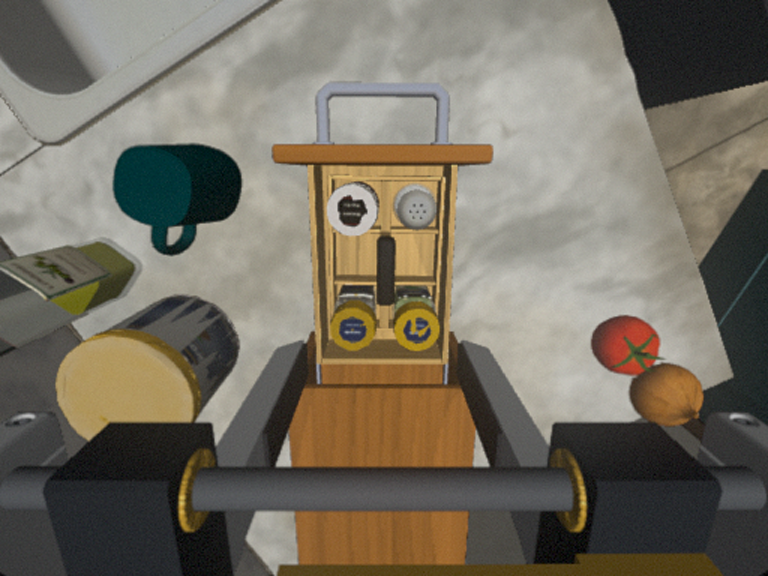

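The wrist view shows the black grip spanning (386,236) to (386,305), aligned with the tool and about 4 px sideways of prediction. The jars and shaker stand in their wells, the drawer is open and the bystanders haven't moved. I'll correct for the offset, pinch and lift.

Run:
```python
from h import *
import pickle
c,sg,g=pickle.load(open("w2.pkl","rb"))
P=atz(c,(np.array([[386.5,270.5]])+.5)/1.5-.5,.13)[0]; print(P,g)
R=tool(YAW+np.pi/2,sg)
robot.move_linear([P[0],P[1],.30],velocity=.1)
print("hit",robot.move_linear([P[0],P[1],.119],velocity=.1,threshold=6))
robot.gripper_to(0.0); robot.pause(.2)
s=robot.get_state(); print(s['time'],s['opening'],s['grasp_force'],s['ee_pos'],s['force'])
robot.move_linear([P[0],P[1],.15],velocity=.04)
s=robot.get_state(); print(s['opening'],s['force'],s['moment'])
for n in("wrist","scene"):
    im=robot.grab_frame(n)[:,:,::-1]
    if n=="scene": im=im[110:260,130:330]
    cv2.imwrite(f"pics/{n}3.png",cv2.resize(im,(768,576),interpolation=cv2.INTER_CUBIC))
```

```text
[0.6222104  0.05403715 0.13      ] [0.62662128 0.05541331 0.12      ]
hit False
16.3333 0.015918905210005364 29.97440457344055 [0.622244   0.05392681 0.11895095] [ 1.24143524 -0.93394833 -1.72885053]
0.01592303529732133 [-0.39024882 -0.15745636 -6.54954095] [0.05615095 0.11920498 0.02450044]
```

View pics/wrist3.png

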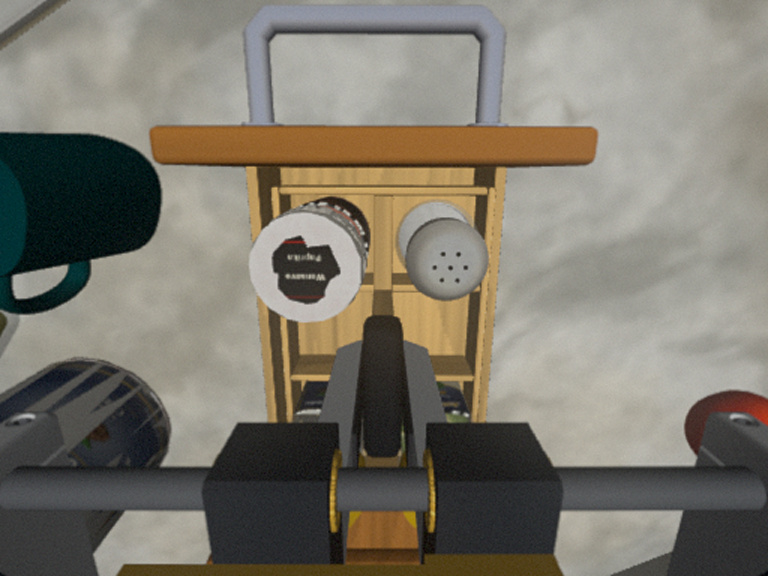

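The caddy is gripped: the pads are on the bar at (383,380), all visible jars are upright, and the load reads 6.5 N. I'll finish the lift.

Run:
```python
from h import *
e=robot.get_state()['ee_pos']
robot.move_linear([e[0],e[1],.31],velocity=.07); robot.pause(.8)
s=robot.get_state(); print(s['time'],s['opening'],s['ee_pos'],s['force'],s['moment'],abs(s['joint_vel']).max(),s['tool_rot'][:,2])
a=robot.grab_frame("scene")[:,:,::-1][105:255,130:330]; b=robot.grab_frame("wrist")[:,:,::-1]
cv2.imwrite("pics/f.png",np.hstack([cv2.resize(a,(400,300),interpolation=cv2.INTER_CUBIC),cv2.resize(b,(400,300))]))
```

```text
20.5917 0.015594707875404021 [0.62202318 0.05399321 0.31003003] [-0.85690982  0.71637664 -6.1995209 ] [ 0.02332463  0.01285745 -0.01350467] 0.0026132005241302574 [ 5.73819162e-05  9.78040559e-06 -9.99999998e-01]
```

View pics/f.png

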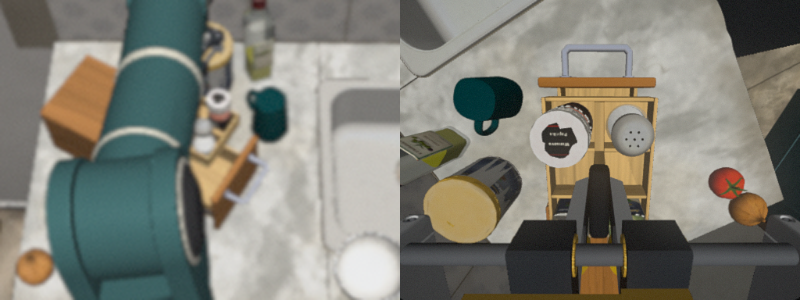

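The final view shows the caddy held above the open drawer. The jar caps sit where they did just after the pinch, so it hasn't tilted, and the drawer and bystanders are unmoved. I'll hand it in.

```bash
python3 -c "
from rig import robot
print(robot.sign_off())"
```

```text
the job is handed in; nothing more can be done
None
```

The drawer is pulled out to its stop and left open, and the caddy is held still by its grip with its underside about 0.22 m up, clear of the 0.15 m chest; the camera shows it level with the two front jars upright (the gripper hides the two yellow-capped ones) and nothing else on the worktop moved, and I handed it in at about 21 s.

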